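# Balance a board on a dome and load it evenly

## Task

Set up the centre-of-gravity demonstration: with the wooden board still lying on the sideboard, lay the cork liner flat on it between the two end strips and press it down. Then balance the board on top of the blue dome so that it stays there level by itself, and after that stand the two vials upright on it, one on each dark spot of the liner, so that the loaded board rests level on the dome with nothing else holding it. Leave the other things on the sideboard where they are.

Things in the scene. Friction and masses are not known exactly. Their poses are not given: they have to be found in the camera images.
- dome: Smooth blue dome with slightly grippy surface, fixed to the sideboard: cap of a sphere of radius 90 mm, 58 mm high, about 168 mm across at the bottom, with a thin dark wooden foot 180 mm across and 11 mm high, and a small white dot (14 mm) on its top. Origin at the centre of its underside, z up.
- dome_top (a point): Highest point of the blue dome, the white dot, 58 mm above the sideboard.
- board: Loose light wooden board, 200 mm along its x, 64 mm along its y, 18 mm thick, about 0.45 kg (weighted). On top at each end a dark strip across the board, 6 mm high, 10 mm wide, centred 93 mm from the middle; 176 mm free between the strips; the long sides have no rim. Origin at the centre of its underside (its centre of gravity lies above it), z up. Grasp it across the 64 mm width at the middle.
- liner: Loose stiff cork liner, a flat plate 160 mm along its x, 50 mm along its y, 10 mm thick, 0.03 kg, with two dark round spots (34 mm) on top, 40 mm to either side of its middle along x. Origin at the centre of its underside, z up. Grasp it across the 50 mm width.
- spot0 (a point): Centre of the dark spot on the liner's top face at the liner's x = -40 mm.
- spot1 (a point): Centre of the dark spot on the liner's top face at the liner's x = +40 mm.
- vial_a: Loose clear sample vial with greenish contents and a cream cap, 25 mm diameter, 57 mm tall, about 0.04 kg, standing upright. Origin at the centre of its underside, z up.
- vial_b: Loose clear sample vial with brownish contents and a cream cap, 25 mm diameter, 57 mm tall, about 0.04 kg, standing upright. Origin at the centre of its underside, z up.
- beaker: Bystander: clear plastic beaker, 73 mm diameter, 76 mm tall. Origin at the centre of its underside.
- dropper: Bystander: small blue-marked dropper bottle with a red rubber bulb, 29 mm diameter, 96 mm tall. Origin at the centre of its underside.
- tweezers: Bystander: steel tweezers lying flat, 16 x 134 x 8 mm. Origin at the centre of its underside.
- lens: Bystander: hand lens with black handle lying flat, 71 x 170 x 11 mm. Origin at the centre of its underside.
Not all that is in view belongs to the job. Leave any orange or turquoise look-alike of the vial_a alone.

How it is judged:
By the outcome, as a careful person would: the job done as asked, in the order asked, and still so for the second after the job is handed in, with the robot touching nothing.
It also fails if it takes over 72 s, if anything falls off the work surface, if the arm or the gripper's body presses on something with over 40 N, if the wrist force passes 120 N, or if a joint passes its speed limit or range.

## Robot

A 7-joint arm with a two-finger parallel gripper is mounted at the origin on a cart in front of the work surface, level with it; the furniture and walls round the work are solid. World frame = base frame: x ahead of the robot, y to its left, z up, the work surface at z = 0. Lengths are in mm, angles in rad, forces in N, time in s.
With the tool pointing down it reaches from about 400 to 875 mm from the base axis. Payload 4.4 kg.
Tool frame: the origin (TCP) lies at the very end of the fingers, on their centre line; the grasp point (between the pads) lies 19 mm behind it; z points along the fingers, y is the direction in which the jaws open and shut (so a half turn about z gives the same grasp; the last joint's range is limited). The gripper opens to 85 mm and grips with 20 to 120 N. Pads are 22 mm wide; open, the fingers measure 114 mm over their backs; the gripper's body (76 mm by 85 mm) begins 54 mm behind the grasp point. The pads swing forward as they close: fully open they stand 13 mm farther back than shut.
Start: joints at [1.056, 0.628, 0.038, 1.517, -0.027, 0.996, -0.02], TCP at [282.054, -585.631, 209.513] pointing down, gripper open.
Joint ranges: [-3.06, 3.06], [-0.37, 2.12], [-1.25, 1.32], [0.18, 2.47], [-1.1, 4.24], [0.23, 1.98], [-2.94, 2.94]. Speed limits (rad/s): [2.57, 2.57, 3.14, 3.14, 3.14, 3.14, 3.14].

## Interface

Orientations are given as [roll, pitch, yaw] about the fixed x, y, z axes, in that order (R = Rz(yaw) Ry(pitch) Rx(roll)).
In Python, from cell import ctrl, eyes gives the robot as it stands.
- The arm moves only by the tool move_arm, never from a script. Its argument "increments" is a list of rows, each a list of 6 numbers: the shift along the tool's x, y, z in cm, then the turn, a rotation vector about the tool's x, y, z in degrees. In form: [[x, y, z, wx, wy, wz], ...]. A call has 1 to 20 rows; each row is the pose to reach, as a shift and turn from the pose commanded when the call began, along the tool's axes at that moment; what a row does not reach only later rows make up. A row lasts 1/10 s, in which the tool goes at most 50 mm and 8.59 degrees, less where a joint would pass 70% of its speed; a pose out of reach is approached as far as the arm can. A call with a gripper value outside its range is refused whole. "grip" is the opening, from -1 (shut) to 1 (fully open), set as the call begins (left out, the last holds). The fingers move at their own pace and stop on an object; the grip force is fixed at half the most. Time passes only in rows, so rows that repeat a pose let the fingers close. It gives the time, the measured TCP pose, the force and the opening at its end, in the units of the state.
- ctrl.read_state(): the state, without advancing time (a new reading comes with each control period).
- eyes.get_image(name): name is "scene" or "top" or "wrist"; returns the picture (400x640x3 uint8, red, green, blue); there is no depth.
- eyes.calibration(name): a dict with "fx", "fy", "cx", "cy" (pixels), "pose" (4x4, takes a point from camera to world coordinates); the wrist camera has in their place "tool_from_camera" (4x4, takes a point from camera to tool coordinates, whose origin is the TCP and whose axes are the flange's). Camera axes: x right, y up, looking along -z (the intrinsics and any distortion apply to the point x, -y, -z); pixel columns grow to the right and rows downward; lengths in mm; the calibration is good to about 2 mm. A picture is of the moment at which its call begins: read the wrist's pose just before it. calibration takes no time and is no camera call.
- ctrl.finish_job(): hands the job in, once; it reports no verdict.
The state is a dict: "clock": time; "qpos": joint angles; "qd": joint speeds; "tau": joint torques, N m; "eef_pos": TCP position; "tool_rot": TCP orientation; "force": force on the tool from outside, world axes, zero at the start; "torque": the same for the moment, N m; "width": finger opening in mm.
Only numpy, scipy, OpenCV 4.12 (cv2) and the standard library are available. Lean on these libraries where they do the work, as an engineer would, in place of code of your own. Each camera call takes 0.05 s, during which the arm holds its last target. There are 200 camera calls.

## Working session

There is one attempt and no reset: what is moved stays moved. The work goes in short steps, Python scripts to look and compute and a tool call to move; the robot and the scene stay as the last step left them, time stands still between calls to the robot, and variables do not carry over. Pictures are saved under pics/ and viewed, about 8 in all and at most 12, crops included, and the job is handed in when it is done.

Besides the shell and the picture viewer there is one more tool, called as name([rows], argument=value, ...), one row to a line, values as JSON. move_arm: Moves the arm, as the interface text tells. Its arguments: {"type":"object","properties":{"increments":{"type":"array","items":{"type":"array","items":{"type":"number"}}},"grip":{"type":"number"}},"required":["increments"]}

```bash
ls; mkdir -p pics
python3 - <<'E'
from cell import ctrl, eyes
import cv2, numpy as np
np.set_printoptions(suppress=True,precision=4)
for n in ("scene","top"):
    cv2.imwrite(f"pics/{n}0.png",eyes.get_image(n)[:,:,::-1])
for n in ("scene","top","wrist"):print(n,eyes.calibration(n))
print(ctrl.read_state())
E
```

```text
pics
scene {'fx': 421.9745907256778, 'fy': 421.9745907256778, 'cx': 313.8890334818644, 'cy': 202.2753836368181, 'pose': array([[  -0.7155,    0.3549,   -0.6017, -165.8734],
       [  -0.6982,   -0.3339,    0.6333,  928.793 ],
       [   0.0238,    0.8732,    0.4867,  663.1493],
       [   0.    ,    0.    ,    0.    ,    1.    ]])}
top {'fx': 396.47982746636194, 'fy': 396.47982746636194, 'cx': 319.3827921226172, 'cy': 200.8816501169884, 'pose': array([[  -0.0225,    0.9838,   -0.1779,  351.5204],
       [  -0.9996,   -0.0196,    0.018 ,  137.2407],
       [   0.0142,    0.1783,    0.9839, 1274.6159],
       [   0.    ,    0.    ,    0.    ,    1.    ]])}
wrist {'fx': 322.15902113497594, 'fy': 322.15902113497594, 'cx': 325.92715517112896, 'cy': 204.72022588656185, 'tool_from_camera': array([[  -0.0006,    0.9631,    0.2692,   69.0001],
       [   1.    ,    0.0005,    0.0005,   -1.0598],
       [   0.0004,    0.2692,   -0.9631, -164.3799],
       [   0.    ,    0.    ,    0.    ,    1.    ]])}
{'clock': 0.1, 'qpos': array([ 1.0562,  0.6293,  0.0384,  1.5183, -0.027 ,  0.9963, -0.02  ]), 'qd': array([-0.0012, -0.0018, -0.0007, -0.0037,  0.0016, -0.0007, -0.0005]), 'tau': array([  0.0036, -56.4529,   1.2303, -19.397 ,   0.0112,   0.0055,
         0.    ]), 'eef_pos': array([ 281.7573, -585.0729,  208.6539]), 'tool_rot': array([-3.1398,  0.    ,  0.4488]), 'force': array([-0.102 , -0.108 ,  0.4125]), 'torque': array([ 0.02  ,  0.0092, -0.0521]), 'width': 85.44358916664476}
```

Run:
```python
import cv2
a=cv2.imread("pics/top0.png");b=cv2.imread("pics/scene0.png")
cv2.imwrite("pics/both0.png",cv2.resize(a,(800,500),interpolation=cv2.INTER_CUBIC))
```

```text
(no output)
```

View pics/both0.png

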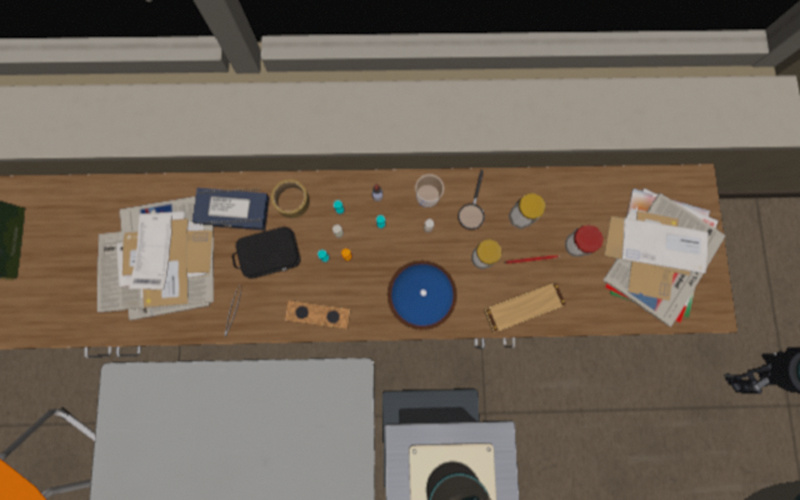

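View pics/scene0.png

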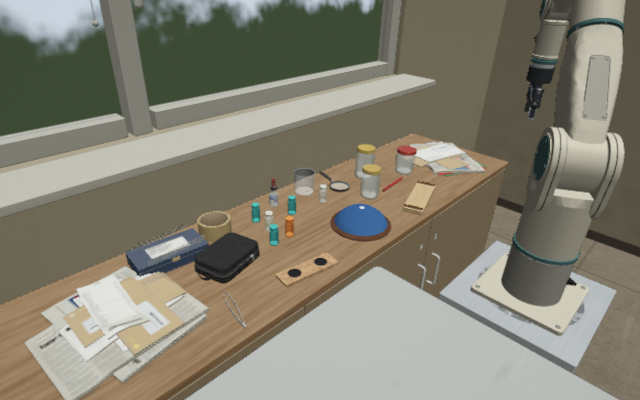

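```bash
cat > h.py <<'E'
from cell import ctrl, eyes
import cv2, numpy as np
from scipy.spatial.transform import Rotation as R
np.set_printoptions(suppress=True,precision=2)
def ray(name,u,v,z,pose=None):
    c=eyes.calibration(name)
    P=c["pose"] if pose is None else pose
    d=P[:3,:3]@np.array([(u-c["cx"])/c["fx"],-(v-c["cy"])/c["fy"],-1.])
    o=P[:3,3]
    return o+d*(z-o[2])/d[2]
def tool(s):
    T=np.eye(4);T[:3,:3]=R.from_euler("xyz",s["tool_rot"]).as_matrix();T[:3,3]=s["eef_pos"];return T
def wristpose(s): return tool(s)@eyes.calibration("wrist")["tool_from_camera"]
def shot(name,fn):
    s=ctrl.read_state();im=eyes.get_image(name)[:,:,::-1];cv2.imwrite(fn,im);return s,im
def inc(s,target,yaw):
    """increments (cm,deg) from commanded~measured pose s to straight-down pose at target, jaw yaw"""
    T=tool(s);d=T[:3,:3].T@(np.array(target)-T[:3,3])/10
    G=R.from_euler("xyz",[np.pi,0,yaw]).as_matrix()
    return d,np.degrees(R.from_matrix(T[:3,:3].T@G).as_rotvec())
E
python3 - <<'E'
from h import *
a=cv2.imread("pics/top0.png");x0,y0=220,140
cv2.imwrite("pics/c1.png",cv2.resize(a[y0:y0+130,x0:x0+240],None,fx=3.33,fy=3.33,interpolation=cv2.INTER_CUBIC))
k=.8
for n,u,v,z in [("dome",423*k,293*k,58),("board",526*k,307*k,18),("liner",318*k,314*k,10),("vialL",337*k,230*k,57),("vialR",429*k,225*k,57)]:
    print(n,ray("top",u,v,z))
E
```

```text
dome [465.71  58.87  58.  ]
board [ 428.42 -203.82   18.  ]
liner [422.7  323.16  10.  ]
vialL [628.71 270.03  57.  ]
vialR [637.16  38.32  57.  ]
```

View pics/c1.png

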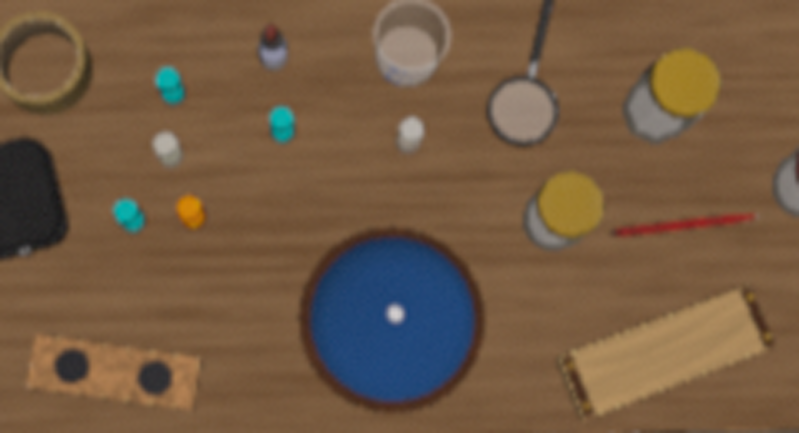

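Run:
```python
from h import *
f=lambda x,y,z:ray("top",220+x/3.33,140+y/3.33,z)
def pr(n,*p): print(n,*p)
dome=f(395,314,58);pr("dome",dome)
s0,s1=f(72,365,10),f(155,378,10);pr("spots",s0,s1,np.linalg.norm(s1-s0))
L=[f(*p,10) for p in [(35,335),(200,355),(193,410),(27,388)]];pr("liner",np.mean(L,0),[np.linalg.norm(L[i]-L[i-1]) for i in range(4)])
dl=s1-s0;al=np.arctan2(dl[1],dl[0])
B=[f(*p,20) for p in [(562,357),(745,290),(773,345),(588,415)]];pr("board",np.mean(B,0),[np.linalg.norm(B[i]-B[i-1]) for i in range(4)])
db=B[1]+B[2]-B[0]-B[3];ab=np.arctan2(db[1],db[0])
pr("axes deg",np.degrees([al,ab]))
va,vb=f(166,145,57),f(411,130,57);pr("vials",va,vb)
s=ctrl.read_state()
c=(s0+s1)/2
# tool x axis along long axis => yaw = axis angle (mod 180)
for y in (al,al+np.pi):pr(np.degrees(y),inc(s,[c[0],c[1],150],y))
pr("wp",inc(s,[500,-50,210],al+np.pi)[0],s["eef_pos"])
```

```text
dome [466.02  58.19  58.  ]
spots [428.58 363.51  10.  ] [414.6  284.83  10.  ] 79.91175042482617
liner [421.21 323.94  10.  ] [np.float64(50.37644164746132), np.float64(158.52201831747598), np.float64(52.069763071105925), np.float64(158.59124078758109)]
board [ 428.51 -202.15   20.  ] [np.float64(58.90534504105323), np.float64(189.0878669563717), np.float64(57.68515920816196), np.float64(190.62130707272127)]
axes deg [-100.07  -71.28]
vials [630.17 269.24  57.  ] [640.26  37.51  57.  ]
-100.07260240628491 (array([ 52.05, -75.84,   6.  ]), array([ -0.05,   0.11, 125.79]))
79.92739759371509 (array([ 52.05, -75.84,   6.  ]), array([ -0.09,  -0.05, -54.21]))
wp [ 42.88 -38.74  -0.07] [ 281.76 -585.07  208.65]
```

move_arm([
  [42.9,-38.7,0,0,0,-30],
  [42.9,-38.7,0,0,0,-30],
  [42.9,-38.7,0,0,0,-30],
  [42.9,-38.7,0,0,0,-30],
  [42.9,-38.7,0,0,0,-30],
  [42.9,-38.7,0,0,0,-30],
  [42.9,-38.7,0,0,0,-30],
  [42.9,-38.7,0,0,0,-30],
  [42.9,-38.7,0,0,0,-30],
  [42.9,-38.7,0,0,0,-30],
  [42.9,-38.7,0,0,0,-30],
  [52,-75.8,0,0,0,-54.2],
  [52,-75.8,6,0,0,-54.2],
  [52,-75.8,6,0,0,-54.2],
  [52,-75.8,6,0,0,-54.2],
  [52,-75.8,6,0,0,-54.2],
  [52,-75.8,6,0,0,-54.2],
  [52,-75.8,6,0,0,-54.2],
  [52,-75.8,6,0,0,-54.2],
  [52,-75.8,6,0,0,-54.2],
], grip=1)

```text
clock: 2.1
eef_pos: [418.7, 330.0, 148.7]
tool_rot: [-3.139, -0.004, 1.404]
force: [0.0, 0.2, -0.4]
width: 85.3
```

Run:
```python
from h import *
eyes.get_image("top")
s,im=shot("wrist","pics/w1.png");print(s["eef_pos"],s["tool_rot"],s["qpos"])
```

```text
[419.15 328.58 148.68] [-3.14 -0.    1.4 ] [-0.53  0.55 -0.27  1.9   0.21  0.71 -1.09]
```

View pics/w1.png

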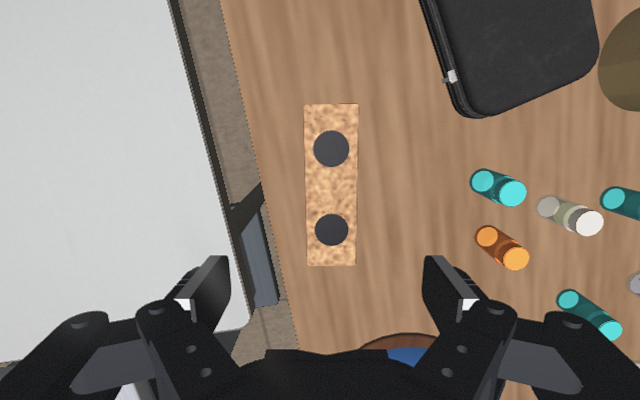

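```bash
cat >> h.py <<'E'
def two(s,p,q,z):
    W=wristpose(s);a=ray("wrist",*p,z,W);b=ray("wrist",*q,z,W);d=b-a
    return (a+b)/2,np.arctan2(d[1],d[0]),np.linalg.norm(d[:2])
E
python3 - <<'E'
from h import *
s=ctrl.read_state()
c,a,l=two(s,(331,148),(331,229),10);print(c,np.degrees(a),l)
ce=np.mean([ray("wrist",*p,10,wristpose(s)) for p in [(304,104),(358,103),(355,266),(307,265)]],0);print(ce)
print(s["eef_pos"],s["tool_rot"],inc(s,[*c[:2],0],a+np.pi))
E
```

```text
[424.76 323.96  10.  ] -99.61542776179192 80.01087963577564
[424.72 323.78  10.  ]
[420.25 325.04 148.86] [-3.14  0.    1.4 ] (array([-0.03,  0.48, 14.88]), array([-0.08,  0.  , -0.21]))
```

move_arm([
  [0,0.45,5,0,0,0],
  [0,0.45,9,0,0,0],
  [0,0.45,12.5,0,0,0],
  [0,0.45,14.2,0,0,0],
  [0,0.45,14.8,0,0,0],
  [0,0.45,14.8,0,0,0],
])

```text
clock: 2.8
eef_pos: [426.6, 320.2, 1.2]
tool_rot: [-3.141, 0.002, 1.393]
force: [0.0, -0.5, -0.6]
width: 85.3
```

move_arm([
  [0,0,0,0,0,0],
  [0,0,0,0,0,0],
  [0,0,0,0,0,0],
  [0,0,0,0,0,0],
  [0,0,0,0,0,0],
  [0,0,0,0,0,0],
  [0,0,0,0,0,0],
  [0,0,0,0,0,0],
], grip=-0.3)

```text
clock: 3.6
eef_pos: [426.1, 322.2, 1.5]
tool_rot: [-3.142, 0.0, 1.395]
force: [0.2, 0.6, -0.3]
width: 30.3
```

Run:
```python
from h import *
s,im=shot("wrist","pics/w2.png");print(s["eef_pos"],s["force"],s["width"])
```

```text
[426.1  322.15   1.51] [ 0.2   0.6  -0.26] 30.33820200097224
```

View pics/w2.png

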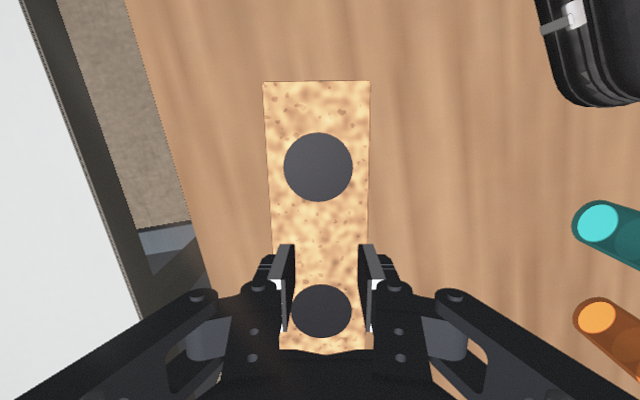

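Run:
```python
from h import *
c=eyes.calibration("scene")
def proj(p):
    q=np.linalg.inv(c["pose"])@np.array([*p,1]);return c["cx"]-c["fx"]*q[0]/q[2],c["cy"]+c["fy"]*q[1]/q[2]
for z in (0,1.5,27,50):print(z,proj((426.1,322.15,z)))
s,im=shot("scene","pics/s2.png")
u,v=map(int,proj((426,322,30)))
cv2.imwrite("pics/s2c.png",cv2.resize(im[v-50:v+50,u-65:u+65],None,fx=6,fy=6,interpolation=cv2.INTER_CUBIC));print(u-65,v-50)
```

```text
0 (np.float64(307.61287538285876), np.float64(268.3336044875665))
1.5 (np.float64(307.62276538389654), np.float64(267.8587403267721))
27 (np.float64(307.7929996130926), np.float64(259.6850167774024))
50 (np.float64(307.9500332977192), np.float64(252.1451117175423))
242 208
```

View pics/s2c.png

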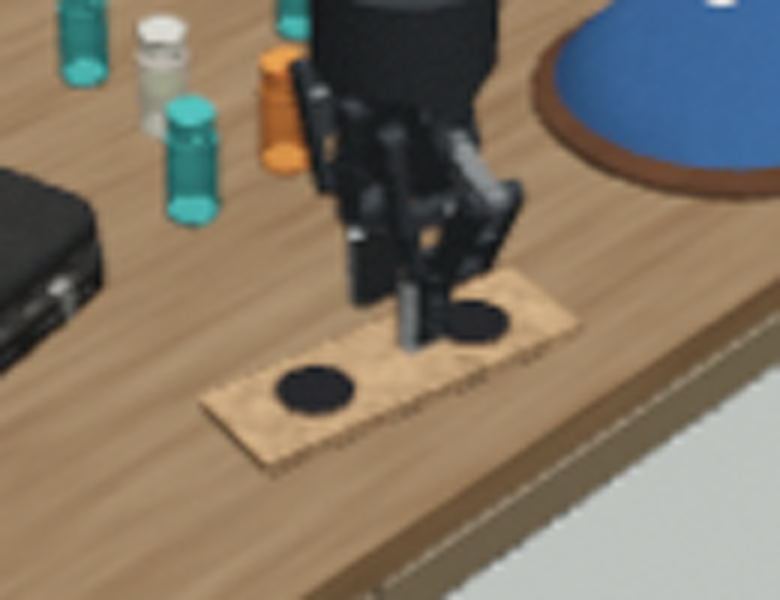

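move_arm([
  [0,0,0.2,0,0,0],
  [0,0,0.4,0,0,0],
  [0,0,0.6,0,0,0],
  [0,0,0.6,0,0,0],
])

```text
clock: 4.1
eef_pos: [425.9, 322.0, -4.9]
tool_rot: [-3.141, 0.0, 1.395]
force: [-0.4, 0.6, -0.4]
width: 30.1
```

move_arm([
  [0,0,0.2,0,0,0],
  [0,0,0.4,0,0,0],
  [0,0,0.4,0,0,0],
])

```text
clock: 4.4
eef_pos: [426.0, 322.0, -8.8]
tool_rot: [-3.141, 0.0, 1.395]
force: [0.2, -0.3, 0.4]
width: 30.1
```

move_arm([
  [0,0,0.2,0,0,0],
  [0,0,0.4,0,0,0],
  [0,0,0.4,0,0,0],
])

```text
clock: 4.7
eef_pos: [426.2, 322.2, -12.2]
tool_rot: [3.141, -0.0, 1.395]
force: [-0.6, -0.2, 4.3]
width: 29.8
```

move_arm([
  [0,0,0.15,0,0,0],
  [0,0,0.3,0,0,0],
  [0,0,0.3,0,0,0],
])

```text
clock: 5.0
eef_pos: [426.3, 322.2, -12.3]
tool_rot: [3.14, -0.0, 1.395]
force: [-6.3, -4.2, 32.9]
width: 30.1
```

move_arm([
  [0.15,-0.15,-1.5,0,0,0],
  [0.15,-0.15,-2,0,0,0],
  [0.15,-0.15,-2,0,0,0],
  [0.15,-0.15,-2,0,0,0],
  [0.15,-0.15,-1,0,0,0],
  [0.15,-0.15,0,0,0,0],
  [0.15,-0.15,0.6,0,0,0],
  [0.15,-0.15,0.6,0,0,0],
], grip=0.55)

```text
clock: 5.8
eef_pos: [423.9, 323.1, -23.2]
tool_rot: [-3.14, 0.002, 1.395]
force: [-0.4, -0.5, -0.2]
width: 66.1
```

move_arm([
  [0,0,0,0,0,0],
  [0,0,0,0,0,0],
  [0,0,0,0,0,0],
  [0,0,0,0,0,0],
  [0,0,0,0,0,0],
], grip=-0.3)

```text
clock: 6.3
eef_pos: [425.1, 323.9, -21.3]
tool_rot: [3.141, -0.0, 1.395]
force: [-0.0, 0.1, 2.2]
width: 48.0
```

move_arm([
  [0,0,-3,0,0,0],
  [0,0,-8,0,0,0],
  [0,0,-12,0,0,0],
  [-10,4,-16,0,0,-4],
  [-45.5,20.9,-17.1,0,0,-28.8],
  [-45.5,20.9,-17.1,0,0,-28.8],
  [-45.5,20.9,-17.1,0,0,-28.8],
  [-45.5,20.9,-17.1,0,0,-28.8],
  [-45.5,20.9,-17.1,0,0,-28.8],
  [-45.5,20.9,-17.1,0,0,-28.8],
  [-45.5,20.9,-17.1,0,0,-28.8],
  [-45.5,20.9,-17.1,0,0,-28.8],
  [-45.5,20.9,-17.1,0,0,-28.8],
  [-45.5,20.9,-17.1,0,0,-28.8],
  [-45.5,20.9,-17.1,0,0,-28.8],
  [-45.5,20.9,-17.1,0,0,-28.8],
  [-45.5,20.9,-17.1,0,0,-28.8],
])

```text
clock: 8.0
eef_pos: [550.7, -158.3, 149.5]
tool_rot: [-3.141, -0.001, 1.901]
force: [0.6, -0.2, -0.6]
width: 47.7
```

Run:
```python
from h import *
s,im=shot("wrist","pics/w3.png");print(s["eef_pos"],s["tool_rot"],s["width"],s["force"],s["qpos"])
```

```text
[ 550.72 -158.28  149.55] [-3.14 -0.    1.9 ] 47.708225363646456 [ 0.6  -0.2  -0.59] [ 0.54  0.63 -0.48  1.79  0.39  0.82  0.2 ]
```

View pics/w3.png

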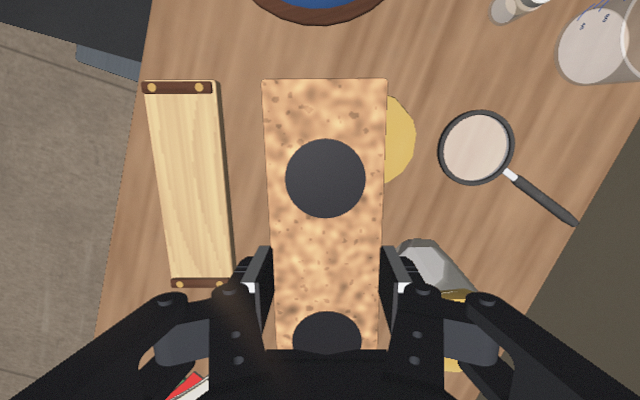

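Run:
```python
from h import *
s=ctrl.read_state();W=wristpose(s)
c,a,l=two(s,(178.5,87),(204,283),24);print("board",c,np.degrees(a),l)
cs=[ray("wrist",*p,18,W) for p in [(146,80),(216,80),(239,289)]];print(cs)
z=s["eef_pos"][2]+31.3
p0=ray("wrist",325,178,z,W);sp=ray("wrist",326.5,338,z,W);e=ray("wrist",325,79,z,W)
print(np.linalg.norm(sp-p0),np.linalg.norm(e-p0))
d=np.array([np.cos(s["tool_rot"][2]),np.sin(s["tool_rot"][2]),0])
lc=e-80*d*1.0;lc2=p0-40*d;print("liner c from edge, spot",lc,lc2, "rel tool", (lc-s["eef_pos"])@d,(lc2-s["eef_pos"])@d)
m=(lc+lc2)/2; yv=np.array([d[1],-d[0],0]);print("y rel",(m-s["eef_pos"])@yv)
da=np.arctan2(*(p0-sp)[[1,0]]);print("liner ax",np.degrees(da))
t=c-(m-s["eef_pos"])
print(inc(s,[t[0],t[1],0],a+np.pi))
```

```text
board [ 434.53 -198.63   24.  ] -70.24206944384073 185.1211182700558
[array([ 372.96, -115.35,   18.  ]), array([430.03, -95.86,  18.  ]), array([ 500.14, -284.8 ,   18.  ])]
78.6654595796242 38.8646310445038
liner c from edge, spot [ 550.36 -155.89  180.91] [ 549.94 -154.84  180.91] rel tool 2.5922213475046254 3.7276283894203237
y rel 0.36549458048001127
liner ax 109.35040539473343
(array([ -0.36, -12.34,  14.96]), array([-0.  , -0.05, -0.86]))
```

move_arm([
  [-0.35,-5,0,0,0,-0.8],
  [-0.35,-10,0,0,0,-0.8],
  [-0.35,-12.35,2,0,0,-0.8],
  [-0.35,-12.35,7,0,0,-0.8],
  [-0.35,-12.35,11.5,0,0,-0.8],
  [-0.35,-12.35,13.5,0,0,-0.8],
  [-0.35,-12.35,14.4,0,0,-0.8],
  [-0.35,-12.35,15,0,0,-0.8],
  [-0.35,-12.35,15.3,0,0,-0.8],
  [-0.35,-12.35,15.4,0,0,-0.8],
  [-0.35,-12.35,15.4,0,0,-0.8],
])

```text
clock: 9.15
eef_pos: [436.1, -203.6, -3.3]
tool_rot: [3.14, 0.001, 1.912]
force: [-0.7, 0.3, 1.6]
width: 47.8
```

move_arm([
  [0,0,0.1,0,0,0],
  [0,0,0.1,0,0,0],
])

```text
clock: 9.35
eef_pos: [436.1, -203.6, -3.4]
tool_rot: [3.14, 0.002, 1.912]
force: [-1.7, 2.7, 15.2]
width: 48.0
```

move_arm([
  [0,0,0,0,0,0],
  [0,0,0,0,0,0],
  [0,0,0,0,0,0],
  [0,0,-2,0,0,0],
  [0,0,-6,0,0,0],
  [0,0,-6,0,0,0],
], grip=0.6)

```text
clock: 9.95
eef_pos: [437.7, -204.5, 57.7]
tool_rot: [3.136, 0.004, 1.911]
force: [0.3, -1.4, -0.4]
width: 68.4
```

move_arm([
  [0,0,0,0,0,0],
  [0,0,0,0,0,0],
  [0,0,0,0,0,0],
  [0,0,0,0,0,0],
  [0,0,0,0,0,0],
  [0,0,0,0,0,0],
], grip=-0.5)

```text
clock: 10.55
eef_pos: [435.0, -203.5, 54.2]
tool_rot: [-3.141, -0.0, 1.912]
force: [0.5, 0.2, 0.1]
width: 21.2
```

Run:
```python
from h import *
s,im=shot("wrist","pics/w4.png");print(s["eef_pos"],s["tool_rot"],s["width"],s["force"])
```

```text
[ 434.99 -203.47   54.18] [-3.14 -0.    1.91] 21.204882932816034 [0.49 0.15 0.11]
```

View pics/w4.png

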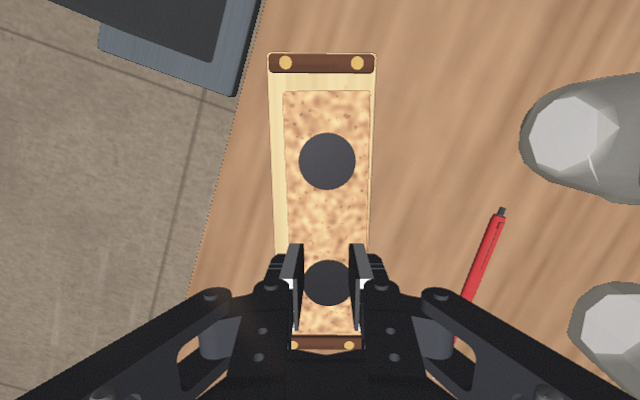

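Run:
```python
from h import *
s=ctrl.read_state();W=wristpose(s);T=np.linalg.inv(tool(s))
r=lambda u,v,z:(T@np.array([*ray("wrist",u,v,z,W),1]))[:2]
for n,u,v,z in [("tstripL",268,64,24),("tstripR",375.5,64,24),("stripmid",322,64,24),("bstripmid",326,342,24),("spot1",327,161,28),("spot0",328,283,28),("linTL",283,91,28),("linTR",370,91,28),("bedgeL",268,73,18),("bedgeR",376,73,18),("bedgeLmid",274.5,230,18),("bedgeRmid",371,230,18),("LedgeLmid",288,230,28),("LedgeRmid",368,230,28)]:
    print(n,r(u,v,z))
c,a,l=two(s,(322,64),(326,342),24);print(c,np.degrees(a),l)
c,a,l=two(s,(327,161),(328,283),28);print(c,np.degrees(a),l)
```

```text
tstripL [ 96.68 -31.67]
tstripR [96.64 28.46]
stripmid [96.66 -1.46]
bstripmid [-86.47   0.68]
spot1 [42.94  1.34]
spot0 [-37.48   2.02]
linTL [ 82.13 -23.29]
linTR [82.1  25.39]
bedgeL [ 92.69 -32.9 ]
bedgeR [92.65 29.8 ]
bedgeLmid [ -4.05 -33.33]
bedgeRmid [-4.07 30.47]
LedgeLmid [ -0.4  -23.15]
LedgeRmid [-0.42 27.11]
[ 432.99 -198.83   24.  ] -69.81097288522534 183.1420029917538
[ 435.74 -200.36   28.  ] -69.99374242655333 80.42290637941224
```

move_arm([
  [0.3,0,2.5,0,0,0],
  [0.3,0,4,0,0,0],
  [0.3,0,4.6,0,0,0],
  [0.3,0,4.8,0,0,0],
  [0.3,0,4.95,0,0,0],
  [0.3,0,5.05,0,0,0],
  [0.3,0,5.05,0,0,0],
])

```text
clock: 11.3
eef_pos: [433.6, -200.5, 6.2]
tool_rot: [-3.141, 0.001, 1.912]
force: [-5.5, 3.2, 22.1]
width: 21.6
```

move_arm([
  [0,0,-1,0,0,0],
  [0.15,-0.15,-3,0,0,0],
  [0.15,-0.15,-4,0,0,0],
  [0.15,-0.15,-4,0,0,0],
  [0.15,-0.15,-4,0,0,0],
  [0.15,-0.15,-4,0,0,0],
  [0.15,-0.15,-3,0,0,0],
  [0.15,-0.15,-1,0,0,0],
  [0.15,-0.15,1,0,0,0],
  [0.15,-0.15,2.2,0,0,0],
  [0.15,-0.15,2.8,0,0,0],
  [0.15,-0.15,2.8,0,0,0],
], grip=1)

```text
clock: 12.5
eef_pos: [431.6, -199.4, -25.0]
tool_rot: [-3.14, -0.001, 1.912]
force: [-0.7, -0.1, 0.7]
width: 85.6
```

move_arm([
  [0,0,0,0,0,0],
  [0,0,0,0,0,0],
  [0,0,0,0,0,0],
  [0,0,0,0,0,0],
  [0,0,0,0,0,0],
  [0,0,0,0,0,0],
], grip=-0.2)

```text
clock: 13.1
eef_pos: [431.9, -200.3, -23.1]
tool_rot: [-3.141, 0.001, 1.911]
force: [-1.8, 0.3, 6.9]
width: 62.4
```

move_arm([
  [0,0,-1,0,0,0],
  [0,0,-4,0,0,0],
  [0,0,-8,0,0,0],
  [0,0,-12,0,0,0],
  [3,3,-16,0,0,0],
  [6.5,6.5,-17.3,0,0,0],
  [10,10,-17.3,0,0,0],
  [13.5,13.5,-17.3,0,0,0],
  [17,17.5,-17.3,0,0,0],
  [20,21,-17.3,0,0,0],
  [22.2,23.2,-17.3,0,0,0],
  [23.2,24.2,-17.3,0,0,0],
  [23.2,24.2,-17.3,0,0,0],
  [23.2,24.2,-17.3,0,0,0],
])

```text
clock: 14.5
eef_pos: [581.7, 98.0, 148.7]
tool_rot: [-3.139, 0.001, 1.911]
force: [-0.1, -0.7, -5.4]
width: 62.2
```

Run:
```python
from h import *
s,im=shot("wrist","pics/w5.png");print(s["eef_pos"],s["tool_rot"],s["width"],s["force"])
```

```text
[581.7   98.05 148.65] [-3.14  0.    1.91] 62.19751411446913 [-0.1  -0.69 -5.43]
```

View pics/w5.png

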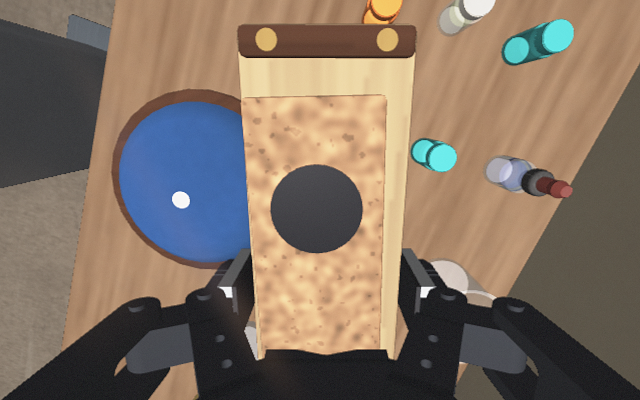

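Run:
```python
from h import *
s=ctrl.read_state();W=wristpose(s);Ti=np.linalg.inv(tool(s));z=s["eef_pos"][2]
r=lambda u,v,dz:(Ti@np.array([*ray("wrist",u,v,z+dz,W),1]))[:2]
for n,u,v,dz in [("stripTL",238,25,47),("stripTR",415,25,47),("stripInL",238,57,47),("stripInR",415,57,47),("strip outer mid",326,25,47),("linTL",243,97,51),("linTR",386,96,51),("spot",316.5,209,51),("bL",248,240,41),("bR",404,240,41),("lL",251,240,51),("lR",383,240,51)]:
    print(n,r(u,v,dz))
d=ray("wrist",180.5,200,58,W);print("dome",d,"tool",Ti@[*d,1])
# dome foot check
```

```text
stripTL [ 97.58 -27.99]
stripTR [97.5  29.88]
stripInL [ 87.95 -28.71]
stripInR [87.88 30.59]
strip outer mid [97.54  0.8 ]
linTL [ 75.01 -26.94]
linTR [75.29 20.8 ]
spot [36.   -2.71]
bL [ 19.8  -31.25]
bR [19.84 32.71]
lL [ 23.81 -27.52]
lR [23.84 22.22]
dome [469.03  59.54  58.  ] tool [   2.13 -118.55   90.95    1.  ]
```

move_arm([
  [0.3,-4,0,0,0,0],
  [0.3,-8,0,0,0,0],
  [0.3,-10.9,0,0,0,0],
  [0.3,-11.87,2,0,0,0],
  [0.3,-11.87,6,0,0,0],
  [0.3,-11.87,9,0,0,0],
  [0.3,-11.87,10.4,0,0,0],
  [0.3,-11.87,10.9,0,0,0],
  [0.3,-11.87,11,0,0,0],
  [0.3,-11.87,11,0,0,0],
  [0.3,-11.87,11,0,0,0],
])

```text
clock: 15.65
eef_pos: [470.8, 62.6, 40.0]
tool_rot: [3.14, 0.0, 1.911]
force: [0.4, -1.0, -6.1]
width: 62.3
```

move_arm([
  [0,0,0.1,0,0,0],
  [0,0,0.2,0,0,0],
  [0,0,0.2,0,0,0],
  [0,0,0.2,0,0,0],
])

```text
clock: 16.05
eef_pos: [470.0, 62.8, 37.1]
tool_rot: [3.141, 0.0, 1.911]
force: [0.0, -0.7, -4.6]
width: 62.7
```

move_arm([
  [-0.12,-0.17,0,0,0,0],
  [-0.12,-0.17,0.1,0,0,0],
  [-0.12,-0.17,0.15,0,0,0],
  [-0.12,-0.17,0.15,0,0,0],
  [-0.12,-0.17,0.15,0,0,0],
])

```text
clock: 16.55
eef_pos: [468.8, 61.1, 35.5]
tool_rot: [3.142, -0.0, 1.911]
force: [1.0, 0.3, -5.2]
width: 62.7
```

move_arm([
  [0,0,0.05,0,0,0],
  [0,0,0.08,0,0,0],
  [0,0,0.08,0,0,0],
  [0,0,0.08,0,0,0],
])

```text
clock: 16.95
eef_pos: [468.8, 61.2, 34.9]
tool_rot: [3.141, 0.0, 1.911]
force: [-0.5, -0.3, -2.1]
width: 62.7
```

move_arm([
  [0,0,0.03,0,0,0],
  [0,0,0.03,0,0,0],
  [0,0,0.03,0,0,0],
])

```text
clock: 17.25
eef_pos: [468.9, 61.1, 34.8]
tool_rot: [3.141, 0.0, 1.911]
force: [-1.4, -0.7, 5.2]
width: 62.4
```

move_arm([
  [0,0,0,0,0,0],
  [0,0,0,0,0,0],
  [0,0,0,0,0,0],
  [0,0,0,0,0,0],
], grip=0.75)

```text
clock: 17.65
eef_pos: [468.8, 61.1, 34.3]
tool_rot: [3.142, -0.0, 1.911]
force: [0.4, -0.5, -0.2]
width: 74.8
```

Run:
```python
from h import *
s,im=shot("wrist","pics/w6.png");print(s["eef_pos"],s["tool_rot"],s["width"],s["force"])
s,im2=shot("scene","pics/s6.png")
a=cv2.resize(im,(480,300));b=cv2.resize(im2[130:250,270:430],None,fx=4,fy=4,interpolation=cv2.INTER_CUBIC)
b=cv2.resize(im2[150:250,300:420],(760,560)[:2] if 0 else (360,300),interpolation=cv2.INTER_CUBIC)
cv2.imwrite("pics/m6.png",np.vstack([im[:300,:],cv2.resize(im2[140:250,270:420],(640,300),interpolation=cv2.INTER_CUBIC)]))
```

```text
[468.83  61.11  34.34] [ 3.14 -0.    1.91] 74.84673246565946 [ 0.42 -0.48 -0.15]
```

View pics/m6.png

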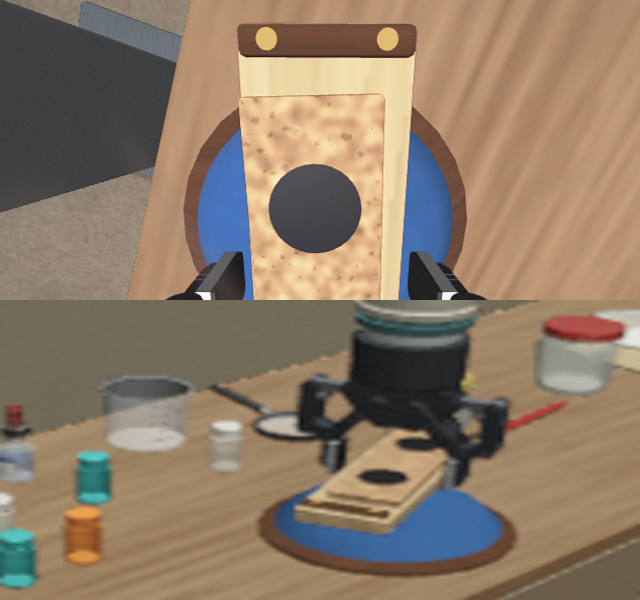

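move_arm([
  [0,0,0,0,0,0],
  [0,0,0,0,0,0],
  [0,0,-0.5,0,0,0],
  [0,0,-2,0,0,0],
  [0,0,-5,0,0,0],
  [0,0,-9,0,0,0],
  [0,0,-12,0,0,0],
  [0,0,-12,0,0,0],
  [0,0,-12,0,0,0],
  [0,0,-12,0,0,0],
], grip=1)

```text
clock: 18.75
eef_pos: [468.0, 60.6, 153.8]
tool_rot: [-3.14, 0.0, 1.911]
force: [-0.1, 0.5, 0.3]
width: 85.4
```

```bash
cat >> h.py <<'E'
def spots(im,zt,s,amin=300,vmax=85,smax=80):
    """dark round liner spots -> world xy at height zt"""
    hsv=cv2.cvtColor(im,cv2.COLOR_BGR2HSV)
    m=((hsv[...,2]<vmax)&(hsv[...,1]<smax)).astype(np.uint8)
    n,_,st,ce=cv2.connectedComponentsWithStats(m)
    out=[]
    for i in range(1,n):
        x,y,w,h,a=st[i]
        if a>amin and a<15000 and .7<w/h<1.4 and a>.65*w*h: out.append((ce[i],(w,h),ray("wrist",*ce[i],zt,wristpose(s))[:2]))
    return out
E
python3 - <<'E'
from h import *
s,im=shot("wrist","pics/w7.png");print(s["eef_pos"],s["tool_rot"],s["width"],s["force"],s["qpos"])
o=spots(im,86,s)
for q in o:print(q)
W=wristpose(s)
# strips: brown detection
hsv=cv2.cvtColor(im,cv2.COLOR_BGR2HSV)
m=((hsv[...,2]>40)&(hsv[...,2]<120)&(hsv[...,1]>110)&(hsv[...,0]<20)).astype(np.uint8)
n,l,st,ce=cv2.connectedComponentsWithStats(m)
for i in range(1,n):
    if st[i][4]>150:print(st[i],ce[i])
for i in (-1,1):
  p=np.array([469,59.5])+i*93*np.array([-.334,.943]);c=eyes.calibration("wrist")
  q=np.linalg.inv(W)@[*p,82,1];print("pred strip",c["cx"]-c["fx"]*q[0]/q[2],c["cy"]+c["fy"]*q[1]/q[2])
E
```

```text
[467.96  60.64 153.76] [-3.14  0.    1.91] 85.39895668827778 [-0.08  0.45  0.34] [ 0.2   0.51 -0.56  2.05  0.42  0.69 -0.28]
(array([324.61, 263.88]), (np.int32(42), np.int32(39)), array([482.13,  19.09]))
[286  72  85  14 760] [327.15  79.42]
[246 105  38  41 399] [263.23 127.47]
[ 367  106   50  154 1216] [397.8  181.63]
[237 173  12  34 189] [241.72 188.17]
[243 212  31  34 242] [257.13 229.89]
[293 308  70  11 453] [326.65 313.14]
pred strip 326.06495138366716 316.62154394073013
pred strip 325.92659736413066 81.11161951836834
```

Run:
```python
from h import *
a=cv2.imread("pics/w7.png")[62:328,265:385];_,b=shot("scene","pics/s7.png")
A=cv2.resize(a,None,fx=2.25,fy=2.25,interpolation=cv2.INTER_CUBIC)
b=b[160:250,300:410];B=cv2.resize(b,None,fx=4.8,fy=4.8,interpolation=cv2.INTER_CUBIC)
H=max(A.shape[0],B.shape[0]);f=lambda x:np.vstack([x,np.zeros((H-x.shape[0],x.shape[1],3),np.uint8)])
cv2.imwrite("pics/m7.png",np.hstack([f(A),f(B)]));print(A.shape,B.shape)
```

```text
(598, 270, 3) (432, 528, 3)
```

View pics/m7.png

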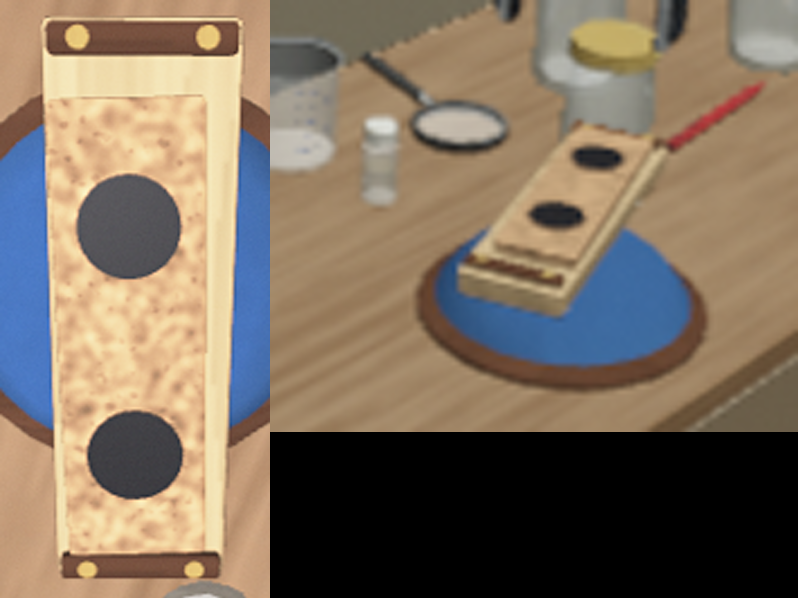

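Run:
```python
from h import *
s=ctrl.read_state();W=wristpose(s)
print(s["eef_pos"],"A",ray("wrist",322.1,162.4,86,W),"B",ray("wrist",325,263.8,86,W))
print("strips",ray("wrist",327.6-1,62+38/2.25,82,W),ray("wrist",265+141/2.25,62+565/2.25,82,W))
yaw=np.radians(170)
print(inc(s,[643.5,39,110],yaw))
```

```text
[467.88  60.89 153.41] A [453.65  94.36  86.  ] B [482.22  19.69  86.  ]
strips [437.74 148.92  82.  ] [500.   -24.04  82.  ]
(array([-7.93, 15.83,  4.3 ]), array([ -0.1 ,  -0.09, -60.48]))
```

move_arm([
  [-2,4,0,0,0,-8],
  [-4,8,0,0,0,-16],
  [-6,12,1,0,0,-24],
  [-7.9,15.8,2,0,0,-32],
  [-7.9,15.8,4,0,0,-60],
  [-7.9,15.8,4,0,0,-60],
  [-7.9,15.8,4,0,0,-60],
  [-7.9,15.8,4,0,0,-60],
  [-7.9,15.8,4,0,0,-60],
  [-7.9,15.8,4,0,0,-60],
], grip=0.7)

```text
clock: 19.85
eef_pos: [643.5, 39.5, 113.5]
tool_rot: [-3.141, -0.002, 2.958]
force: [0.6, -0.6, -0.9]
width: 72.1
```

```bash
cat >> h.py <<'E'
def caps(im,s,z=57,box=None):
    """bright unsaturated blobs -> world at cap-top height"""
    hsv=cv2.cvtColor(im,cv2.COLOR_BGR2HSV)
    m=((hsv[...,2]>175)&(hsv[...,1]<45)).astype(np.uint8)
    m=cv2.morphologyEx(m,cv2.MORPH_OPEN,np.ones((5,5),np.uint8))
    n,_,st,ce=cv2.connectedComponentsWithStats(m)
    return [(ce[i],st[i][2:],ray("wrist",*ce[i],z,wristpose(s))[:2]) for i in range(1,n) if st[i][4]>150]
def pix(s,p):
    c=eyes.calibration("wrist");q=np.linalg.inv(wristpose(s))@[*p,1]
    return c["cx"]-c["fx"]*q[0]/q[2],c["cy"]+c["fy"]*q[1]/q[2]
E
python3 - <<'E'
from h import *
s,im=shot("wrist","pics/w8.png");print(s["eef_pos"],s["tool_rot"],s["width"],s["qpos"])
for c in caps(im,s):print(c)
print("pred",pix(s,(643.5,39,57)),pix(s,(643.5,39,0)))
E
```

```text
[643.54  39.47 113.45] [-3.14 -0.    2.96] 72.09996042741783 [ 0.33  0.85 -0.78  1.61  0.69  0.98  0.71]
(array([139.73, 130.58]), array([  56,   57, 2392], dtype=int32), array([563.92, -71.02]))
(array([324.46, 191.53]), array([ 22,  13, 224], dtype=int32), array([627.71,  42.75]))
(array([324.05, 213.27]), array([ 31,  30, 739], dtype=int32), array([643.37,  39.52]))
(array([203.29, 243.3 ]), array([  65,   57, 2507], dtype=int32), array([649.78, -52.14]))
(array([ 60.07, 259.49]), array([  52,   29, 1063], dtype=int32), array([ 642.67, -160.98]))
(array([338.21, 285.81]), array([  64,   57, 2604], dtype=int32), array([702.35,  39.43]))
(array([ 65.18, 283.38]), array([ 43,  21, 479], dtype=int32), array([ 662.1 , -165.09]))
pred (np.float64(323.38107428202864), np.float64(213.56451772143834)) (np.float64(323.88812743055644), np.float64(194.73839728634067))
```

move_arm([
  [0,0,4.5,0,0,0],
  [0,0,8,0,0,0],
  [0,0,10.2,0,0,0],
  [0,0,11.1,0,0,0],
  [0,0,11.1,0,0,0],
])

```text
clock: 20.4
eef_pos: [643.3, 39.4, 2.4]
tool_rot: [-3.141, -0.002, 2.958]
force: [0.3, 0.2, 0.3]
width: 72.4
```

move_arm([
  [0,0,0,0,0,0],
  [0,0,0,0,0,0],
  [0,0,0,0,0,0],
  [0,0,0,0,0,0],
  [0,0,0,0,0,0],
  [0,0,0,0,0,0],
  [0,0,0,0,0,0],
], grip=-0.8)

```text
clock: 21.1
eef_pos: [645.0, 39.4, 4.7]
tool_rot: [3.141, 0.002, 2.958]
force: [-1.2, 0.3, 6.1]
width: 23.6
```

move_arm([
  [0,0,-2,0,0,0],
  [0,0,-6,0,0,0],
  [0,0,-10,0,0,0],
  [1,-0.3,-12.6,0,0,0],
  [5,-1.5,-12.6,0,0,0],
  [9,-2.7,-12.6,0,0,0],
  [12.5,-3.7,-12.6,0,0,0],
  [15,-4.5,-12.6,0,0,0],
  [15.5,-4.65,-12.6,0,0,0],
  [15.5,-4.65,-11.5,0,0,0],
  [15.5,-4.65,-10,0,0,0],
  [15.5,-4.65,-9.2,0,0,0],
  [15.5,-4.65,-9.2,0,0,0],
  [15.5,-4.65,-9.2,0,0,0],
  [15.5,-4.65,-9.2,0,0,0],
])

```text
clock: 22.6
eef_pos: [483.8, 22.3, 95.7]
tool_rot: [3.141, 0.001, 2.959]
force: [-0.3, 0.5, -1.0]
width: 23.3
```

Run:
```python
from h import *
s,im=shot("wrist","pics/w9.png");print(s["eef_pos"],s["tool_rot"],s["width"],s["force"])
z=s["eef_pos"][2]-4.7
print("bottom",z)
for c in caps(im,s,z+57):print(c)
for c in spots(im,86,s,200):print("spot",c)
```

```text
[483.85  22.28  95.7 ] [3.14 0.   2.96] 23.325407867160127 [-0.28  0.53 -1.  ]
bottom 90.99540044973959
(array([324.83, 247.08]), array([ 33,  25, 594], dtype=int32), array([464.07,  26.9 ]))
(array([325.76, 290.82]), array([  56,   51, 2251], dtype=int32), array([482.22,  23.88]))
(array([626.8 , 306.88]), array([ 21,  17, 274], dtype=int32), array([511.06, 139.89]))
spot (array([442.97, 162.79]), (np.int32(62), np.int32(61)), array([453.37,  93.78]))
```

move_arm([
  [0,-0.1,0.2,0,0,0],
  [0,-0.1,0.35,0,0,0],
  [0,-0.1,0.45,0,0,0],
  [0,-0.1,0.5,0,0,0],
  [0,-0.1,0.55,0,0,0],
  [0,-0.1,0.55,0,0,0],
])

```text
clock: 23.25
eef_pos: [483.1, 20.9, 89.9]
tool_rot: [-3.142, 0.0, 2.959]
force: [0.8, -0.5, 0.1]
width: 23.6
```

move_arm([
  [0,0,0.05,0,0,0],
  [0,0,0.1,0,0,0],
  [0,0,0.1,0,0,0],
  [0,0,0.1,0,0,0],
])

```text
clock: 23.65
eef_pos: [483.2, 20.6, 89.0]
tool_rot: [-3.141, 0.0, 2.958]
force: [0.4, -1.3, 2.2]
width: 23.6
```

move_arm([
  [0,0,-0.03,0,0,0],
  [0,0,-0.03,0,0,0],
])

```text
clock: 23.85
eef_pos: [483.1, 20.9, 89.3]
tool_rot: [3.141, 0.0, 2.959]
force: [0.9, -1.9, 2.7]
width: 23.2
```

move_arm([
  [0,0,0,0,0,0],
  [0,0,0,0,0,0],
  [0,0,0,0,0,0],
  [0,0,0,0,0,0],
  [0,0,0,0,0,0],
], grip=0.2)

```text
clock: 24.35
eef_pos: [482.9, 21.0, 89.2]
tool_rot: [3.141, -0.0, 2.959]
force: [-1.2, -1.3, 0.5]
width: 51.0
```

Run:
```python
from h import *
s,im=shot("wrist","pics/w10.png");print(s["eef_pos"],s["tool_rot"],s["width"],s["force"])
for c in caps(im,s,142):print(c)
for c in spots(im,86,s,200):print("spot",c)
```

```text
[482.93  21.02  89.17] [ 3.14 -0.    2.96] 51.009651630679386 [-1.2  -1.27  0.45]
(array([325.79, 250.08]), array([ 32,  21, 535], dtype=int32), array([464.24,  25.82]))
(array([323.1, 293.4]), array([  57,   50, 2227], dtype=int32), array([481.96,  21.47]))
(array([195.63, 295.48]), array([ 18,  12, 163], dtype=int32), array([473.78, -27.58]))
(array([633.08, 311.48]), array([ 15,  17, 197], dtype=int32), array([512.29, 140.67]))
spot (array([449.23, 167.14]), (np.int32(65), np.int32(64)), array([453.97,  93.37]))
```

move_arm([
  [0,0,-0.8,0,0,0],
  [0,0,-2.5,0,0,0],
  [0,0,-5,0,0,0],
  [0,0,-7,0,0,0],
  [-1.8,4.7,-7,0,0,0],
  [-3.6,9.4,-7,0,0,0],
  [-5.4,14,-7,0,0,0],
  [-7.2,18.7,-7,0,0,0],
  [-9,23.4,-7,0,0,0],
  [-10.2,26.5,-5,0,0,0],
  [-10.3,27.2,-2.4,0,0,0],
  [-10.3,27.2,-2.4,0,0,0],
  [-10.3,27.2,-2.4,0,0,0],
], grip=0.5)

```text
clock: 25.7
eef_pos: [633.3, 268.9, 113.3]
tool_rot: [-3.141, -0.001, 2.959]
force: [-0.3, 0.2, 1.3]
width: 63.9
```

Run:
```python
from h import *
s,im=shot("wrist","pics/w11.png");print(s["eef_pos"],s["tool_rot"],s["width"],s["force"],s["qpos"])
for c in caps(im,s):print(c)
print(pix(s,(633.5,270,57)))
```

```text
[633.31 268.9  113.34] [-3.14 -0.    2.96] 63.861124618013505 [-0.29  0.16  1.33] [-0.05  0.9  -0.76  1.47  0.67  1.05  0.42]
(array([329.53, 191.34]), array([ 24,  15, 264], dtype=int32), array([617.98, 275.66]))
(array([330.36, 212.64]), array([ 31,  30, 743], dtype=int32), array([633.48, 273.44]))
(array([634.95, 235.65]), array([ 12,  57, 450], dtype=int32), array([691.27, 488.88]))
(array([  3.54, 306.63]), array([ 10,  33, 249], dtype=int32), array([662.39,   8.93]))
(array([ 94.75, 315.36]), array([ 30,  21, 303], dtype=int32), array([682.76,  76.08]))
(np.float64(325.6480535298177), np.float64(213.50181040116618))
```

move_arm([
  [0.08,0.45,4.5,0,0,0],
  [0.08,0.45,8,0,0,0],
  [0.08,0.45,10.2,0,0,0],
  [0.08,0.45,11.1,0,0,0],
  [0.08,0.45,11.1,0,0,0],
])

```text
clock: 26.25
eef_pos: [634.1, 273.1, 2.7]
tool_rot: [-3.141, 0.0, 2.957]
force: [-0.2, 0.4, 0.3]
width: 64.1
```

move_arm([
  [0,0,0,0,0,0],
  [0,0,0,0,0,0],
  [0,0,0,0,0,0],
  [0,0,0,0,0,0],
  [0,0,0,0,0,0],
  [0,0,0,0,0,0],
  [0,0,0,0,0,0],
], grip=-0.8)

```text
clock: 26.95
eef_pos: [635.0, 274.7, 4.2]
tool_rot: [3.14, 0.002, 2.958]
force: [0.3, -0.8, 6.7]
width: 23.3
```

move_arm([
  [0,0,-2,0,0,0],
  [0,0,-6,0,0,0],
  [0,0,-10,0,0,0],
  [0.7,-1,-13.5,0,0,0],
  [3.2,-4.6,-13.5,0,0,0],
  [6,-8.6,-13.5,0,0,0],
  [8.8,-12.6,-13.5,0,0,0],
  [11.6,-16.6,-13.5,0,0,0],
  [13.7,-19.6,-13.5,0,0,0],
  [14.5,-20.6,-13,0,0,0],
  [14.5,-20.6,-11,0,0,0],
  [14.5,-20.6,-9.9,0,0,0],
  [14.5,-20.6,-9.9,0,0,0],
  [14.5,-20.6,-9.9,0,0,0],
  [14.5,-20.6,-9.9,0,0,0],
])

```text
clock: 28.45
eef_pos: [454.3, 98.8, 101.8]
tool_rot: [3.141, 0.001, 2.959]
force: [-0.6, -0.9, -0.8]
width: 23.2
```

Run:
```python
from h import *
s,im=shot("wrist","pics/w12.png");print(s["eef_pos"],s["tool_rot"],s["width"],s["force"])
z=s["eef_pos"][2]-4.2;print(z)
for c in caps(im,s,z+57):print(c)
for c in spots(im,88,s,200):print("spot",c)
print("B cap at 141", pix(s,(482,21,141)))
```

```text
[454.33  98.79 101.81] [3.14 0.   2.96] 23.18102619369939 [-0.61 -0.88 -0.78]
97.61307626134555
(array([326.77, 250.23]), array([ 34,  20, 550], dtype=int32), array([435.71, 103.91]))
(array([325.77, 292.56]), array([  56,   50, 2249], dtype=int32), array([453.15, 100.3 ]))
B cap at 141 (np.float64(169.47746892102865), np.float64(358.9222962734514))
```

move_arm([
  [0,-0.27,0.3,0,0,0],
  [0,-0.27,0.5,0,0,0],
  [0,-0.27,0.7,0,0,0],
  [0,-0.27,0.8,0,0,0],
  [0,-0.27,0.85,0,0,0],
  [0,-0.27,0.85,0,0,0],
])

```text
clock: 29.1
eef_pos: [453.2, 95.4, 92.6]
tool_rot: [-3.142, -0.0, 2.959]
force: [0.0, 0.1, -0.9]
width: 23.1
```

move_arm([
  [0,0,0.06,0,0,0],
  [0,0,0.12,0,0,0],
  [0,0,0.15,0,0,0],
  [0,0,0.15,0,0,0],
])

```text
clock: 29.5
eef_pos: [453.3, 95.4, 91.2]
tool_rot: [-3.142, 0.0, 2.959]
force: [0.5, 0.3, -0.6]
width: 23.3
```

move_arm([
  [0,0,0.05,0,0,0],
  [0,0,0.1,0,0,0],
  [0,0,0.1,0,0,0],
])

```text
clock: 29.8
eef_pos: [453.2, 95.4, 90.2]
tool_rot: [-3.142, -0.0, 2.959]
force: [-0.2, -0.6, 0.4]
width: 23.1
```

move_arm([
  [0,0,0.02,0,0,0],
  [0,0,0.02,0,0,0],
])

```text
clock: 30.0
eef_pos: [453.3, 95.4, 90.0]
tool_rot: [3.142, 0.0, 2.959]
force: [-0.9, 0.7, 0.3]
width: 23.2
```

move_arm([
  [0,0,0,0,0,0],
  [0,0,0,0,0,0],
  [0,0,0,0,0,0],
  [0,0,0,0,0,0],
  [0,0,0,0,0,0],
], grip=0.2)

```text
clock: 30.5
eef_pos: [453.3, 95.4, 90.0]
tool_rot: [3.142, 0.0, 2.959]
force: [-1.1, -0.6, -0.6]
width: 51.1
```

move_arm([
  [0,0,-0.8,0,0,0],
  [0,0,-2.5,0,0,0],
  [0,0,-5,0,0,0],
  [0,0,-8,0,0,0],
  [0,0,-11,0,0,0],
  [0,0,-11,0,0,0],
  [-2,5,-11,0,0,0],
  [-4,10,-11,0,0,0],
  [-4,14,-11,0,0,0],
  [-4,17,-11,0,0,0],
  [-4,18,-11,0,0,0],
  [-4,18,-11,0,0,0],
])

```text
clock: 31.7
eef_pos: [524.6, 266.3, 199.6]
tool_rot: [-3.142, -0.001, 2.961]
force: [0.0, -1.2, -0.2]
width: 50.9
```

Run:
```python
from h import *
s,im=shot("wrist","pics/w13.png");print(s["eef_pos"],s["tool_rot"],s["width"],s["force"],s["clock"])
_,b=shot("scene","pics/s13.png");_,t=shot("top","pics/t13.png")
B=cv2.resize(b[130:250,290:420],(520,480),interpolation=cv2.INTER_CUBIC)
A=cv2.resize(t[200:270,305:375],(280,280),interpolation=cv2.INTER_CUBIC);A=np.vstack([A,cv2.resize(im,(280,175)),np.zeros((25,280,3),np.uint8)])
cv2.imwrite("pics/m13.png",np.hstack([B,A]))
```

```text
[524.56 266.34 199.62] [-3.14 -0.    2.96] 50.930407265695244 [ 0.05 -1.19 -0.17] 31.7
```

View pics/m13.png

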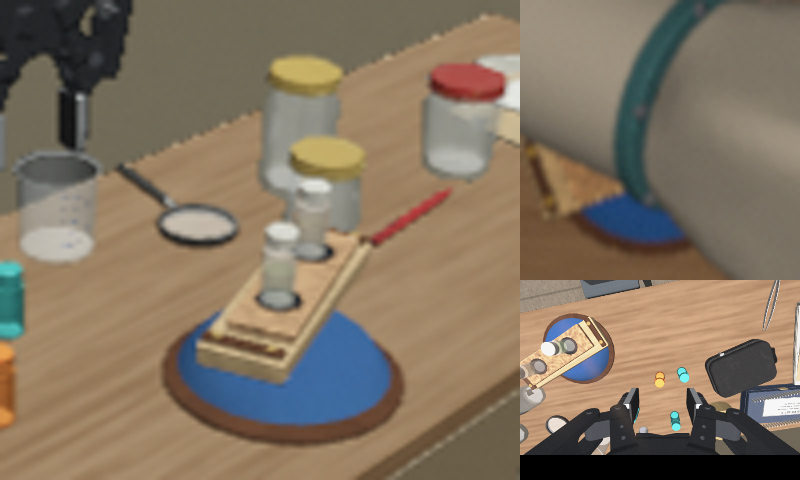

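Run:
```python
from h import *
g=lambda f:cv2.resize(cv2.cvtColor(cv2.imread(f),cv2.COLOR_BGR2GRAY),None,fx=8,fy=8,interpolation=cv2.INTER_CUBIC)
import time
for _ in range(3): _,b=shot("scene","pics/s14.png")
s7,s13,s14=g("pics/s7.png"),g("pics/s13.png"),g("pics/s14.png")
for n,(x0,x1,y0,y1) in {"near":(338,366,208,226),"far edge":(376,386,185,200),"jar(static)":(366,388,160,172)}.items():
    t=s7[y0*8:y1*8,x0*8:x1*8]
    for im in (s13,s14):
        S=im[(y0-4)*8:(y1+4)*8,(x0-4)*8:(x1+4)*8];r=cv2.matchTemplate(S,t,cv2.TM_CCOEFF_NORMED);_,v,_,l=cv2.minMaxLoc(r)
        print(n,(np.array(l)-32)/8,round(v,3))
print(ctrl.read_state()["clock"])
```

```text
near [0.12 0.  ] 0.996
near [0.12 0.  ] 0.996
far edge [0. 0.] 0.995
far edge [0. 0.] 0.994
jar(static) [0.75 0.12] 0.709
jar(static) [0.75 0.12] 0.708
32.0
```

```bash
python3 -c "
from cell import ctrl
print(ctrl.finish_job())"
```

```text
the job is handed in; nothing more can be done
None
```

I laid the cork liner on the board and pressed it down with about 22 N while the board was still on the sideboard. Then I balanced the board on the dome and stood one vial upright on each spot. I handed the job in at 32 s with the arm clear of everything.

**Last checks**
- **Vials:** the last pictures show both vials upright on the dark spots.
- **Level:** the strip widths and positions in the wrist pictures put the unloaded board level along its length to about 1°. I did not measure the sideways tilt.
- **Stability:** with both vials on, the board's ends moved less than 0.15 pixel (about 0.3 mm) compared with the unloaded board, and it was not drifting.

**What disagreed**
- **Fingertips:** they end about 22 mm short of the stated TCP. My first liner grasp closed on air above it; I found the offset by touching down at about 33 N, then corrected for it.
- **Liner:** it slid during handling and ended up about 4 mm off the board's middle lengthwise and 3 mm sideways. It is still flat between the strips. I set the vials 1 to 2 mm off the spot centres to even out the load.
- **Camera check:** a static jar I used as a reference matched poorly (0.71), because the vial and the arm had changed the view there. I went by the matches on the board's ends (0.99) instead.

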